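# Lock the cutting board into its holder

### The arm

A 6-joint arm with a two-finger parallel gripper is mounted at the origin on the work surface. World frame = base frame: x ahead of the robot, y to its left, z up, the work surface at z = 0. Lengths are in m, angles in rad, forces in N, time in s.
With the tool pointing down it reaches from about 0.35 to 0.975 m from the base axis. Payload 4.9 kg.
Tool frame: the origin (TCP) lies between the finger pads; the fingertips stand 14 mm ahead of it and the grasp point (between the pads) lies 5 mm behind it (manip.finger_overhang is the distance from the TCP to the fingertips, in m); z points along the fingers, y is the line along which they close (so a half turn about z gives the same grasp; the last joint's range is limited). The gripper opens to 85 mm and grips with 20 to 120 N. Pads are 22 mm wide; open, the fingers measure 114 mm over their backs; the gripper's body (76 mm by 85 mm) begins 54 mm behind the grasp point. The pads swing forward as they close: fully open they stand 13 mm farther back than shut.
Start: joints at [1.008, 0.053, 1.613, -0, 1.476, -0.119], TCP at [0.268, 0.564, 0.222] pointing down, gripper open.
Joint ranges: [-3.01, 3.01], [-1.01, 2.22], [0.06, 2.58], [-1.02, 4.17], [0.09, 2.62], [-3.14, 3.14]. Speed limits (rad/s): [2.57, 2.57, 3.14, 3.14, 3.14, 3.14].

### API

Orientations are given as a unit quaternion [w, x, y, z].
In Python, from plant import manip, grab_frame gives the robot as it stands.
- The arm moves only by the tool servo_tool, never from a script. Its argument "deltas" is a list that holds one entry, the list of rows, each a list of 5 numbers: the opening in per cent of the stroke, from 0 (shut) to 100 (fully open), then the shift along the world's x, y, z in m, then the turn about the world's z in degrees. A call has exactly 8 rows; each row shifts and turns the commanded pose from where the row before left it; what a row does not reach is not made up. A row lasts 1/10 s, in which the tool goes at most 50 mm and 8.59 degrees, less where a joint would pass 70% of its speed; a pose out of reach is approached as far as the arm can. A call is refused whole if a number of a shift passes 0.05 or a number of a turn 8.59, either way. A call with a gripper value outside its range is refused whole. The fingers move at their own pace and stop on an object; the grip force is fixed at half the most. Time passes only in rows, so rows that do not move let the fingers close, or fill a call up. It gives the time, the measured TCP pose, the force, the opening and the grip force at its end, in the units of the state.
- manip.state(): the state, without advancing time (a new reading comes with each control period).
- grab_frame(name): name is "side" or "top" or "wrist"; returns a dict with "pixels" (384x512x3 uint8, red, green, blue), "z_map" (384x512 float32, m along the optical axis (not along the pixel's ray), 0 where there is no reading), "fx", "fy", "cx", "cy" (pixels), "dist" ([k1, k2, p1, p2, k3] as OpenCV has them; the pictures are not rectified), "rvec" (rotation vector, rad) and "tvec" (3), from world to camera coordinates, as OpenCV has them; the wrist camera has in their place "T_tool_cam" (4x4, takes a point from camera to tool coordinates, whose origin is the TCP and whose axes are the flange's). Camera axes: x right, y down, z forward; pixel columns grow to the right and rows downward; lengths in m; the calibration is good to about 2 mm. A picture is of the moment at which its call begins: read the wrist's pose just before it.
- manip.job_done(): hands the job in; it is judged then, once.
The state is a dict: "time": time; "joint_pos": joint angles; "joint_vel": joint speeds; "joint_efforts": joint torques, N m; "tool_pos": TCP position; "tool_rot": TCP orientation; "contact_force": force on the tool from outside, world axes, zero at the start; "ft_torque": the same for the moment, N m; "gripper_width": opening from 0.0 (shut) to 1.0 (fully open); "grasp_force": force on a finger pad.
Only numpy, scipy, OpenCV 4.12 (cv2) and the standard library are available. Lean on these libraries where they do the work, as an engineer would, in place of code of your own. Each camera call takes 0.05 s, during which the arm holds its last target. There are 200 camera calls.

### The job

The small wooden cutting board sits part-way out of its steel holder on the noodle table. With the fingertips only, push it fully home against the stop of the holder, and then push the handle of the toggle clamp over, past its dead point, until it snaps down into lock and the clamp's rubber pad presses on the board. Only push: do not lift or carry anything, leave the crockery and tools around it where they are, and finish with the hand clear.

Things in the scene. Friction and masses are not known exactly. Their poses are not given: they have to be found in the camera images.
- holder: stainless board holder fixed to the table: base plate 6 mm thick, x -150 to +80 mm, y +-75; two rails along x, 18 mm high over the table (inner faces y +-57, x -150 to 0); stop bar with its face at x = 0. Origin on the table under the middle of the stop's face. x: the way the board is pushed home (world +y within about 0.45 rad); y: across; z: up
- stop (a point): middle of the stop face that the board must meet, 15 mm over the table; axes as the holder. The stop bar is 10 mm thick, its top 26 mm over the table. Behind it stand the clamp's two cheek plates (holder x 10 to 60, y +-19, up to 68 mm over the table)
- board: loose wooden cutting board 140 (x) x 110 (y) x 18 mm (z), 0.15 to 0.3 kg, lying between the rails on the base plate, its top 24 mm over the table; starts 25 to 50 mm short of the stop, 2 mm play to each rail; slides with about 1 to 3 N. Origin at the centre of its underside; x points to the stop
- board_front (a point): middle of the board's outer edge face (the face to push), half-way up, 15 mm over the table. Home, it is 140 mm from the stop. At the start this edge overhangs the base plate by 15 to 40 mm; home, it lies 10 mm inside the plate's end
- board_back (a point): middle of the board's inner edge face, half-way up; home, it meets the stop (holder x = 0)
- clamp_lever (a joint): handle angle, rad: 0 open (sprung there, leaning 0.35 from upright over the board), growing as it is pushed over towards the holder's +x and down. Dead point about 1.15 (0.8 beyond upright): before it the spring drives it back, past it on by itself to the end stop at 1.75, the lock (1.4 beyond upright, nearly level). Needs at most about 13 N, 80 mm from the pivot, square to the handle
- clamp_pivot (a point): centre of the handle's hinge pin, between the cheek plates, 40 mm beyond the stop's face and 55 mm over the table; the hinge axis is the holder's y
- handle_grip (a point): middle line of the black handle grip, 80 mm from the pivot. The grip is a rounded bar 34 mm wide (holder y), 14 thick, from 38 to 103 mm from the pivot; below it a steel shank 12 thick, 18 wide. z of the point points along the handle away from the pivot, x the way it moves towards lock
- clamp_pad: rubber foot 22 mm across, 10 high, sprung 2.5 N/mm, under the end of the hold-down arm, 28 mm on the board's side of the stop; origin at its underside. The arm (10 thick, 16 wide, 78 mm long from the pivot) is geared to the handle: open, it slopes up over the board at 0.6 rad; locked, it is level and the foot presses the board with 5 to 8 N
- glass: drinking glass, 68 mm across, 90 tall, bystander; origin at the centre of its underside
- knife: kitchen knife lying flat, about 260 long, 16 high, bystander; origin at the middle of its length, near the table
- shaker: small white salt jar, 42 mm across, 85 tall, bystander; origin at the centre of its underside
- bowl: white bowl, 116 mm across, 50 tall, bystander; origin at the centre of its underside
- scraper: dough scraper lying flat, about 100 x 110, 22 high, bystander; origin at the centre of its underside
- spoon: metal spoon with a wooden handle, lying flat, bystander; origin at the middle of its length, near the table
- mug: blue mug, 80 mm across, 90 tall, bystander; origin at the centre of its underside
Not all that is in view belongs to the job. Leave any yellow look-alike of the board alone.

How it is judged:
By the outcome, as a careful person would: the job done as asked, in the order asked, and still so for the second after the job is handed in, with the robot touching nothing.
It also fails if it takes over 38 s, if anything falls off the work surface, if the arm or the gripper's body presses on something with over 40 N, if the wrist force passes 120 N, or if a joint passes its speed limit or range.

## Working session

There is one attempt and no reset: what is moved stays moved. The work goes in short steps, Python scripts to look and compute and a tool call to move; the robot and the scene stay as the last step left them, time stands still between calls to the robot, and variables do not carry over. Pictures are saved under pics/ and viewed, at most 10 in all, crops included, and the job is handed in when it is done.

Besides the shell and the picture viewer there is one more tool, called after "Emit:" as a command line: name --argument value ..., lists and objects as JSON in quotes. servo_tool: Moves the arm, as the interface text tells. Its arguments: {"type":"object","properties":{"deltas":{"type":"array"}},"required":["deltas"]}

```bash
mkdir -p pics
cat > h.py <<'E'
import numpy as np, cv2
from plant import manip, grab_frame
def grab(n):
    s=manip.state(); f=grab_frame(n); f['state']=s
    np.save('pics/%s.npy'%n,f,allow_pickle=True); return f
def load(n): return np.load('pics/%s.npy'%n,allow_pickle=True).item()
def world(f,u,v,z=None):
    """pixel->world; depth map if z None else intersect with plane z"""
    K=np.array([[f['fx'],0,f['cx']],[0,f['fy'],f['cy']],[0,0,1.]])
    p=cv2.undistortPoints(np.array([[[u,v]]],float),K,np.array(f['dist'],float))[0,0]
    R=cv2.Rodrigues(np.array(f['rvec'],float))[0]; t=np.array(f['tvec'],float).ravel()
    d=np.array([p[0],p[1],1.]); c=-R.T@t; dw=R.T@d
    s=(z-c[2])/dw[2] if z is not None else f['z_map'][int(round(v)),int(round(u))]
    return c+s*dw
E
python3 - <<'E'
from h import *
for n in('side','top'):
    f=grab(n); cv2.imwrite('pics/%s0.png'%n,cv2.resize(f['pixels'][:,:,::-1],(800,600),interpolation=cv2.INTER_CUBIC))
E
```

```text
(no output)
```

View pics/top0.png

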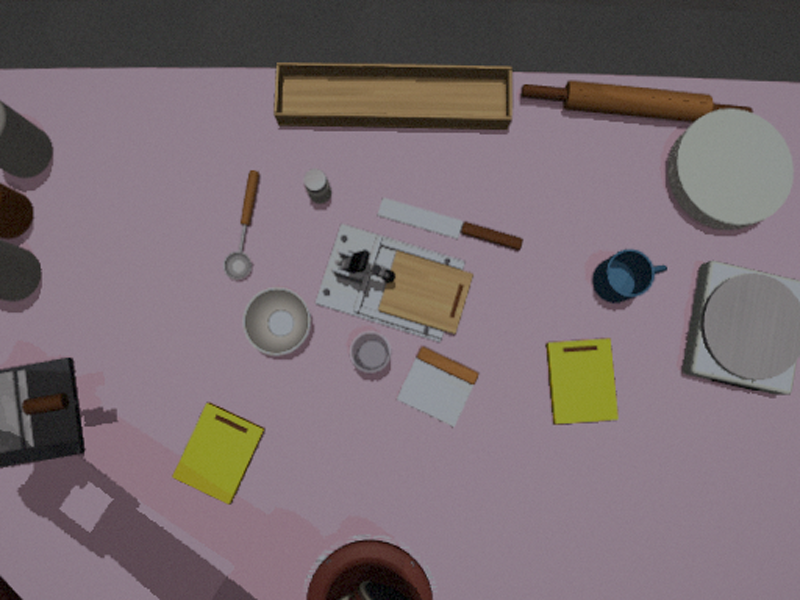

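View pics/side0.png

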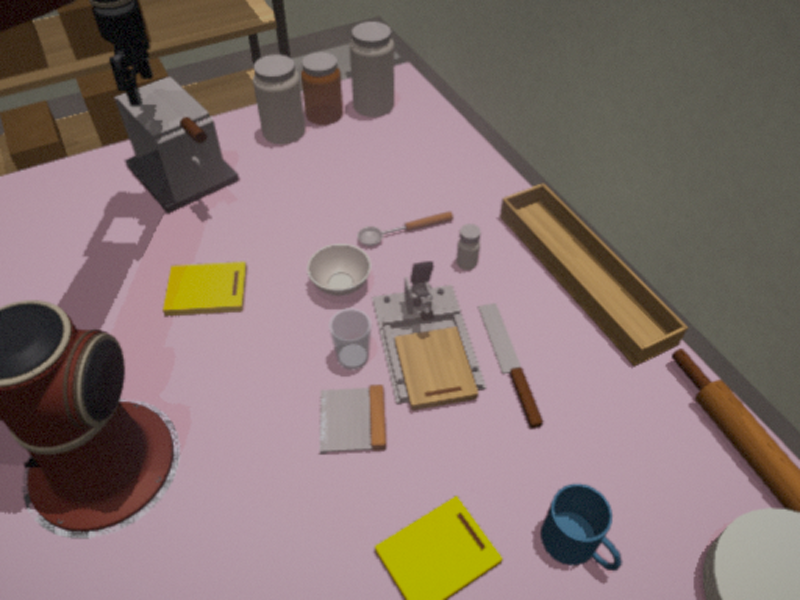

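The top view shows the board (corners about 393,250 / 471,272 / 457,332 / 380,313 in the 800-px picture), with the clamp and its dark handle at (355,262). World +y points left. I'll enlarge this area to measure it.

Run:
```python
from h import *
f=load('top'); c=f['pixels'][140:225,195:310,::-1]
cv2.imwrite('pics/c1.png',cv2.resize(c,None,fx=6.9,fy=6.9,interpolation=cv2.INTER_CUBIC))
for n,u,v,z in [('Bc1',393,250,.024),('Bc2',471,272,.024),('Bc3',457,332,.024),('Bc4',380,313,.024),('glass',370,352,.09),('bowl',278,322,.05),('handle',357,260,.13),('knifeL',380,208,.01),('knifeR',521,243,.01),('scr1',420,348,.02),('scr2',478,380,.02),('shaker',316,185,.085),('espr',45,400,.2)]:
    u,v=(u+.5)*.64-.5,(v+.5)*.64-.5
    print(n,world(f,u,v,z).round(3),world(f,u,v).round(3))
f2=load('side');print(world(f2,126*.64,85*.64).round(3), world(f2,160*.64,100*.64).round(3))
print(world(f2,*(np.array([422,272])*.64)).round(3))
```

```text
Bc1 [ 0.601 -0.026  0.024] [ 0.604 -0.026  0.008]
Bc2 [ 0.565 -0.162  0.024] [ 0.566 -0.162  0.023]
Bc3 [ 0.461 -0.139  0.024] [ 0.463 -0.141  0.002]
Bc4 [ 0.491 -0.007  0.024] [ 0.491 -0.006  0.017]
glass [0.42  0.006 0.09 ] [0.424 0.01  0.001]
bowl [0.469 0.164 0.05 ] [0.473 0.172 0.006]
handle [0.563 0.028 0.13 ] [0.561 0.028 0.14 ]
knifeL [ 0.679 -0.001  0.01 ] [ 0.681 -0.001  0.002]
knifeR [ 0.622 -0.251  0.01 ] [ 0.621 -0.25   0.015]
scr1 [ 0.432 -0.077  0.02 ] [ 0.432 -0.077  0.024]
scr2 [ 0.38  -0.177  0.02 ] [ 0.38  -0.179 -0.004]
shaker [0.697 0.104 0.085] [0.697 0.104 0.085]
espr [0.332 0.478 0.2  ] [0.332 0.479 0.199]
[0.24  0.494 0.297] [0.3   0.632 0.17 ]
[0.557 0.013 0.133]
```

View pics/c1.png

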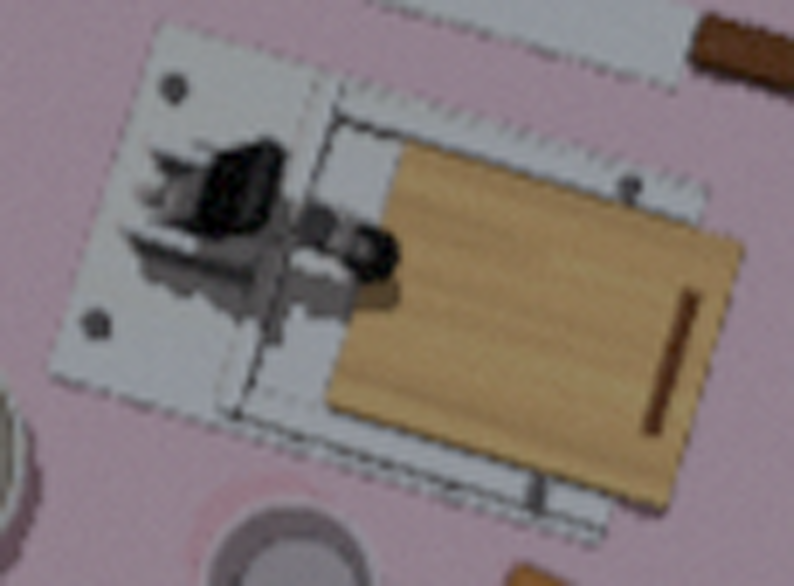

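The crop shows board corners at (405,143), (745,240), (663,512) and (330,405). The stop-face line runs from (340,118) to (237,415), and the plate corners are at (163,22) and (50,375).

Run:
```python
from h import *
f=load('top')
w=lambda u,v,z:world(f,195+(u+.5)/6.9-.5,140+(v+.5)/6.9-.5,z)
B=[w(*p,.024) for p in [(405,143),(745,240),(663,512),(330,405)]]
P=[w(*p,.006) for p in [(163,22),(50,375)]]; Q=[w(*p,.006) for p in [(708,190),(605,545)]]
print(np.round(B,4)); print('plate',np.round(P,4),np.round(Q,4))
print('len',[np.linalg.norm(B[i]-B[(i+1)%4]).round(4) for i in range(4)], np.linalg.norm(P[0]-P[1]),np.linalg.norm((P[0]+P[1]-Q[0]-Q[1])/2))
d=(B[0]+B[3]-B[1]-B[2])/2; d2=(P[0]+P[1]-Q[0]-Q[1])/2; a=[np.arctan2(e[1],e[0]) for e in(d,d2,)]
e=B[0]-B[3]; e2=P[0]-P[1]; a+=[np.arctan2(x[1],x[0])+np.pi/2 for x in(e,e2)]
print('ang',a)
th=np.mean(a); X=np.array([np.cos(th),np.sin(th)]);Y=np.array([-X[1],X[0]])
pe=((P[0]+P[1])/2)[:2]; qe=((Q[0]+Q[1])/2)[:2]
o=((pe-.08*X)+(qe+.15*X))/2; print('origin',o,'X',X,'Y',Y)
for n,p in [('board c',np.mean(B,0)),('front',(B[1]+B[2])/2),('back',(B[0]+B[3])/2),('handle',np.array([.562,.028])),('stopl',w(340,118,.026)),('stopr',w(237,415,.026))]:
    q=p[:2]-o; print(n,(q@X).round(4),(q@Y).round(4))
print('pad',w(375,250,.1), 'glass xy in holder',(np.array([.42,.006])-o)@np.c_[X,Y])
W=lambda x,y:o+x*X+y*Y
print('front',W(-.14,0),'pivot',W(.04,0),'grip0',W(.04-.08*np.sin(.35),0))
```

```text
[[ 0.6    -0.0316  0.024 ]
 [ 0.5643 -0.1657  0.024 ]
 [ 0.4569 -0.135   0.024 ]
 [ 0.4957 -0.0049  0.024 ]]
plate [[0.6509 0.067  0.006 ]
 [0.507  0.1071 0.006 ]] [[ 0.5872 -0.1526  0.006 ]
 [ 0.4447 -0.1138  0.006 ]]
len [np.float64(0.1387), np.float64(0.1117), np.float64(0.1357), np.float64(0.1077)] 0.14942291374409883 0.22913307075040942
ang [np.float64(1.2963454237320728), np.float64(1.292188090188753), np.float64(1.3196064810374688), np.float64(1.2992608711206841)]
origin [0.55675761 0.0106788 ] X [0.26571558 0.96405147] Y [-0.96405147  0.26571558]
board c -0.0989 0.0013
front -0.1675 0.0017
back -0.0303 0.0009
handle 0.0181 -0.0005
stopl -0.0021 -0.0548
stopr 0.0021 0.0691
pad [ 0.5449441 -0.0223934  0.1      ] glass xy in holder [-0.04084924  0.13059814]
front [ 0.51955743 -0.1242884 ] pivot [0.56738623 0.04924086] grip0 [0.56009717 0.02279517]
```

Run:
```python
from h import *
from scipy.spatial.transform import Rotation as R
s=manip.state(); w,x,y,z=s['tool_rot']; M=R.from_quat([x,y,z,w]).as_matrix()
print(M.round(3),s['tool_pos'],s['time'],s['gripper_width'])
for k in(0,1): print('tool axis',k,'heading deg',np.degrees(np.arctan2(M[1,k],M[0,k])).round(1))
print('holder heading',np.degrees(1.30))
```

```text
[[-0.903  0.429 -0.001]
 [ 0.429  0.903 -0.002]
 [ 0.    -0.002 -1.   ]] [0.26804926 0.56397033 0.22087587] 0.1 1.0022860035876733
tool axis 0 heading deg 154.6
tool axis 1 heading deg 64.6
holder heading 74.48451336700703
```

Emit:
servo_tool --deltas '[[[0,0,0,0.04,0],[0,0,0,0.04,0],[0,0.0,-0.04,0.01,0],[0,0.014,-0.045,0,0],[0,0.014,-0.045,0,0],[0,0.014,-0.045,0,0],[0,0.014,-0.045,0,0],[0,0.014,-0.045,0,0]]]'

```text
time: 0.9
tool_pos: [0.3382, 0.2976, 0.3115]
tool_rot: [-0.0, 0.22, 0.976, -0.0]
contact_force: [1.3, 0.5, -0.4]
gripper_width: 0.001
grasp_force: 0.0
```

Emit:
servo_tool --deltas '[[[0,0.0146,-0.045,-0.01,5],[0,0.0146,-0.045,-0.01,5],[0,0.0146,-0.045,0,0],[0,0.0146,-0.045,0,0],[0,0.0146,-0.045,0,0],[0,0.0146,-0.045,0,0],[0,0.0146,-0.045,0,0],[0,0.0146,-0.045,0,0]]]'

```text
time: 1.7
tool_pos: [0.4551, -0.0626, 0.2917]
tool_rot: [0.0, 0.134, 0.991, 0.0]
contact_force: [0.7, 1.3, 0.1]
gripper_width: 0.0
grasp_force: 0.0
```

Emit:
servo_tool --deltas '[[[0,0.015,-0.045,0,0],[0,0.015,-0.045,0,0],[0,0.014,-0.044,-0.01,0],[0,0,0,-0.04,0],[0,0,0,-0.045,0],[0,0,0,-0.045,0],[0,0,0,-0.03,0],[0,0,0,0,0]]]'

```text
time: 2.5
tool_pos: [0.4951, -0.1924, 0.1157]
tool_rot: [-0.006, 0.134, 0.991, 0.002]
contact_force: [0.7, -0.2, -0.7]
gripper_width: 0.004
grasp_force: 0.0
```

Run:
```python
from h import *
from scipy.spatial.transform import Rotation as R
s=manip.state(); w,x,y,z=s['tool_rot']; M=R.from_quat([x,y,z,w]).as_matrix()
print(s['tool_pos'],np.degrees(np.arctan2(M[1,1],M[0,1])),s['contact_force'])
f=grab('side'); cv2.imwrite('pics/side1.png',cv2.resize(f['pixels'][130:290,160:370,::-1],None,fx=3.7,fy=3.7,interpolation=cv2.INTER_CUBIC))
```

```text
[ 0.49513087 -0.19244317  0.11567088] 74.56101554690132 [ 0.72417809 -0.17997468 -0.71926671]
```

View pics/side1.png

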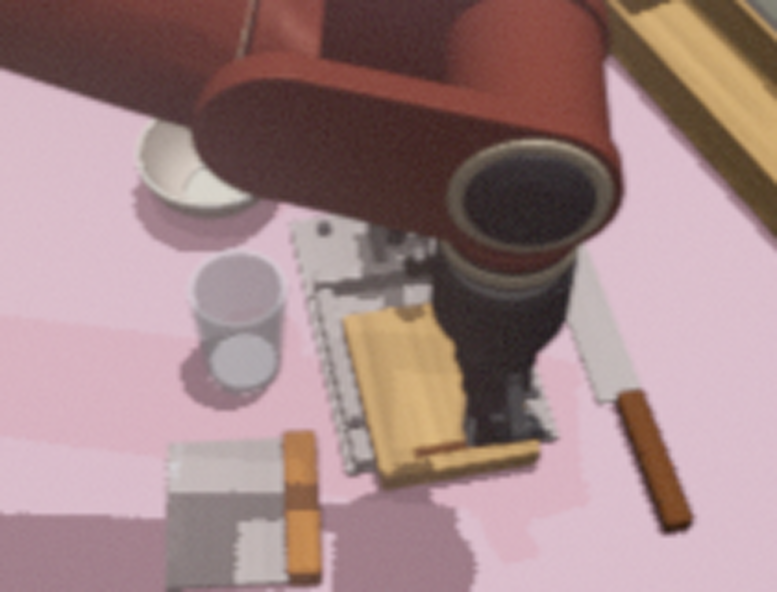

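Side view: the gripper hovers just outside the board's front edge. The board, glass and knife look undisturbed. I'll lower the hand outside the edge.

Emit:
servo_tool --deltas '[[[0,0.002,-0.012,0,0],[0,0,0,-0.04,0],[0,0,0,-0.035,0],[0,0,0,-0.015,0],[0,0,0,0,0],[0,0.0027,0.0096,0,0],[0,0.0027,0.0096,0,0],[0,0,0,0,0]]]'

```text
time: 3.35
tool_pos: [0.5083, -0.1867, 0.0341]
tool_rot: [0.002, 0.133, 0.991, -0.0]
contact_force: [-0.8, 0.1, -0.1]
gripper_width: -0.0
grasp_force: 0.0
```

Emit:
servo_tool --deltas '[[[0,-0.0058,0.0016,-0.009,0],[0,0,0,0,0],[0,0.0021,0.0077,0,0],[0,0.0021,0.0077,0,0],[0,0.0021,0.0077,0,0],[0,0.0021,0.0077,0,0],[0,0,0,0,0],[0,0,0,0,0]]]'

```text
time: 4.15
tool_pos: [0.5093, -0.1547, 0.0231]
tool_rot: [0.0, 0.134, 0.991, -0.0]
contact_force: [0.0, 0.7, -1.3]
gripper_width: 0.0
grasp_force: 0.0
```

Emit:
servo_tool --deltas '[[[0,0.0013,0.0048,0.002,0],[0,0.0013,0.0048,0,0],[0,0.0013,0.0048,0,0],[0,0,0,0,0],[0,0,0,0,0],[0,0,0,0,0],[0,0,0,0,0],[0,0,0,0,0]]]'

```text
time: 4.95
tool_pos: [0.513, -0.1407, 0.025]
tool_rot: [0.0, 0.134, 0.991, -0.0]
contact_force: [-0.1, -0.0, 0.6]
gripper_width: -0.003
grasp_force: 0.0
```

Run:
```python
from h import *
s=manip.state();print(s['tool_pos'],s['contact_force'])
f=grab('top'); cv2.imwrite('pics/t2.png',cv2.resize(f['pixels'][130:225,195:320,::-1],None,fx=6.3,fy=6.3,interpolation=cv2.INTER_CUBIC))
```

```text
[ 0.51303843 -0.14070377  0.02500641] [-0.06825733 -0.02962463  0.56167988]
```

View pics/t2.png

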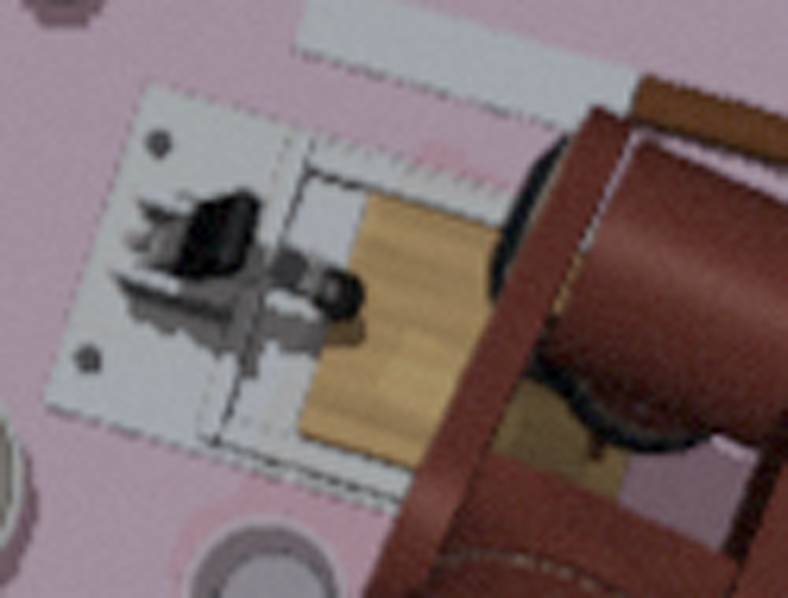

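The board's inner edge is still at (370,195)–(303,432), so it hasn't moved, and I feel no force. The pose doesn't agree with that, so I'll look from the side.

Run:
```python
from h import *
s=manip.state();f=grab('side')
K=np.array([[f['fx'],0,f['cx']],[0,f['fy'],f['cy']],[0,0,1.]])
o=np.array([.5568,.0107]);X=np.array([.2675,.9636]);Y=np.array([-X[1],X[0]])
pts=[list(s['tool_pos']-np.array([0,0,.014])),list(s['tool_pos']+np.array([0,0,.03]))]+[[*(o+a*X+b*Y),.024] for a,b in[(-.17,.055),(-.17,-.055),(-.03,.055)]]
p=cv2.projectPoints(np.array(pts),np.array(f['rvec'],float),np.array(f['tvec'],float),K,np.array(f['dist'],float))[0][:,0]
im=cv2.resize(f['pixels'][180:290,220:360,::-1],None,fx=5.4,fy=5.4,interpolation=cv2.INTER_CUBIC)
q=(p-[220,180]+.5)*5.4-.5; print(q.round())
for a in q: cv2.circle(im,tuple(int(v) for v in a),3,(0,255,0),1)
cv2.imwrite('pics/s3.png',im)
```

```text
[[341. 397.]
 [346. 344.]
 [235. 425.]
 [469. 383.]
 [174. 186.]]
```

View pics/s3.png

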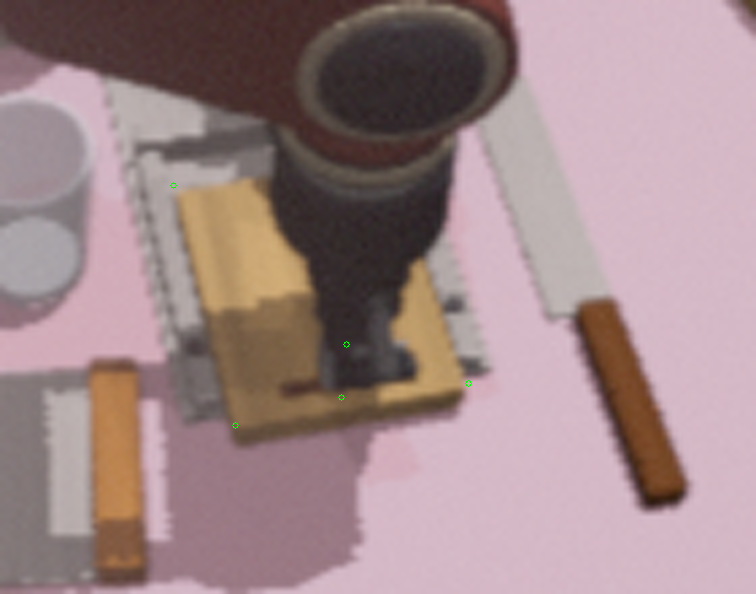

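The fingers appear over the board near (365,385), not beyond its front edge. The projected tip is at (341,397). I'll use the depth maps to find where the fingers really are.

Run:
```python
from h import *
f=load('side'); s=f['state']; print(s['tool_pos'],s['joint_pos'],s['gripper_width'],manip.finger_overhang,s['time'])
o=np.array([.5568,.0107]);X=np.array([.2675,.9636]);Y=np.array([-X[1],X[0]])
for u,v in [(330,375),(345,375),(345,360),(345,330),(370,375),(370,330),(400,370),(400,350),(390,310),(360,250),(320,400),(300,425),(400,400),(280,330)]:
    p=world(f,220+(u+.5)/5.4-.5,180+(v+.5)/5.4-.5); q=p[:2]-o
    print((u,v),p.round(3),'holder',(q@X).round(3),(q@Y).round(3))
q=s['tool_pos'][:2]-o;print('tool holder',q@X,q@Y)
g=grab('wrist'); cv2.imwrite('pics/w1.png',cv2.resize(g['pixels'][:,:,::-1],(640,480)))
print(g['T_tool_cam'])
```

```text
[ 0.51300453 -0.1407046   0.02497524] [-4.07618748e-01  4.30575364e-02  1.97531998e+00 -3.39526785e-05
  1.12324181e+00 -1.70889531e+00] 0.0007674545117762928 0.014 5.0
(330, 375) [ 0.5   -0.149  0.051] holder -0.169 0.012
(345, 375) [ 0.49  -0.176  0.095] holder -0.198 0.015
(345, 360) [ 0.49  -0.174  0.103] holder -0.196 0.014
(345, 330) [ 0.505 -0.15   0.084] holder -0.169 0.007
(370, 375) [ 0.489 -0.196  0.122] holder -0.217 0.01
(370, 330) [ 0.496 -0.182  0.132] holder -0.202 0.007
(400, 370) [ 0.5   -0.201  0.124] holder -0.219 -0.002
(400, 350) [ 0.508 -0.189  0.118] holder -0.205 -0.006
(390, 310) [ 0.504 -0.183  0.143] holder -0.201 -0.001
(360, 250) [ 0.493 -0.174  0.18 ] holder -0.195 0.012
(320, 400) [ 0.5   -0.144  0.022] holder -0.164 0.014
(300, 425) [ 0.488 -0.147  0.015] holder -0.17 0.025
(400, 400) [ 0.532 -0.16   0.022] holder -0.171 -0.022
(280, 330) [ 0.502 -0.102  0.023] holder -0.123 0.023
tool holder -0.1576087568958658 0.0017005804215022916
[[-4.86882386e-04 -9.59674922e-01 -2.81111734e-01  7.32807465e-02]
 [ 9.99999732e-01 -6.20823944e-04  3.87415043e-04 -8.79389590e-05]
 [-5.46313397e-04 -2.81111470e-01  9.59674967e-01 -1.52188043e-01]
 [ 0.00000000e+00  0.00000000e+00  0.00000000e+00  1.00000000e+00]]
```

View pics/w1.png

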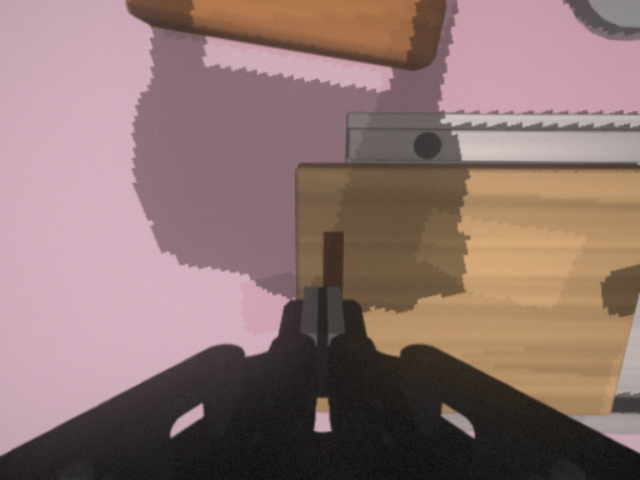

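The wrist view shows the closed tips at (323,290), over the board's groove and past its front edge at x≈298. I'll check their depth against the board.

Run:
```python
from h import *
f=load('wrist'); T=f['T_tool_cam']; s=f['state']
K=np.array([[f['fx'],0,f['cx']],[0,f['fy'],f['cy']],[0,0,1.]]);D=np.array(f['dist'],float)
from scipy.spatial.transform import Rotation as R
w,x,y,z=s['tool_rot']; M=R.from_quat([x,y,z,w]).as_matrix()
for u,v in [(312,290),(335,290),(312,300),(312,320),(335,320),(290,320),(322,260),(322,278),(310,270),(400,350),(298,200),(290,260),(420,143)]:
    a,b=(u+.5)*.8-.5,(v+.5)*.8-.5
    n=cv2.undistortPoints(np.array([[[a,b]]]),K,D)[0,0]; d=f['z_map'][int(round(b)),int(round(a))]
    t=T@np.array([n[0]*d,n[1]*d,d,1]); print((u,v),d.round(4),'tool',t[:3].round(4),'world',(s['tool_pos']+M@t[:3]).round(4))
Ti=np.linalg.inv(T)
for zz in(0,.014,.03,-.03):
    c=(Ti@[0,0,zz,1])[:3]; print(zz,(cv2.projectPoints(c.reshape(1,3),np.zeros(3),np.zeros(3),K,D)[0].ravel()/.8).round(),c[2])
```

```text
(312, 290) 0.1457 tool [ 0.0133 -0.0037 -0.0179] world [ 0.4992 -0.1406  0.0429]
(335, 290) 0.1465 tool [ 0.013   0.0046 -0.0171] world [ 0.5017 -0.1328  0.0421]
(312, 300) 0.1395 tool [ 0.0126 -0.0035 -0.0246] world [ 0.4999 -0.1407  0.0496]
(312, 320) 0.1244 tool [ 0.0133 -0.0031 -0.0401] world [ 0.4994 -0.1402  0.0651]
(335, 320) 0.126 tool [ 0.0125  0.004  -0.0387] world [ 0.502  -0.1335  0.0637]
(290, 320) 0.1333 tool [ 0.009  -0.0106 -0.0321] world [ 0.5015 -0.1485  0.0571]
(322, 260) 0.1624 tool [ 0.018  -0.0001  0.0008] world [ 0.4957 -0.1359  0.0241]
(322, 278) 0.1638 tool [ 0.0105 -0.0001  0.0001] world [ 0.5029 -0.1379  0.0248]
(310, 270) 0.1621 tool [ 0.0142 -0.0048 -0.0005] world [ 0.498  -0.1416  0.0255]
(400, 350) 0.1067 tool [ 0.0143  0.0203 -0.0583] world [ 0.5046 -0.1172  0.0833]
(298, 200) 0.1556 tool [ 0.0423 -0.0092  0.0009] world [ 0.4698 -0.1383  0.0241]
(290, 260) 0.188 tool [ 0.0093 -0.0149  0.0249] world [ 5.001e-01 -1.525e-01  1.000e-04]
(420, 143) 0.1527 tool [0.0634 0.0367 0.004 ] world [ 0.4617 -0.0884  0.021 ]
0 [322. 302.] 0.16665116680544592
0.014 [322. 288.] 0.18008661634790282
0.03 [322. 274.] 0.1954414158249964
-0.03 [322. 341.] 0.13786091778589543
```

The wrist depth puts the real tips at z≈0.042, about 17 mm behind the TCP rather than 14 mm ahead. That explains the missing contact: the fingers passed over the board. I'll back off and go lower in stages, watching the force.

Emit:
servo_tool --deltas '[[[0,-0.0056,-0.0204,0,0],[0,-0.0056,-0.0204,0,0],[0,0,0,0,0],[0,0,0,-0.006,0],[0,0,0,-0.006,0],[0,0,0,0,0],[0,0,0,0,0],[0,0,0,0,0]]]'

```text
time: 5.9
tool_pos: [0.502, -0.181, 0.013]
tool_rot: [-0.0, 0.134, 0.991, 0.0]
contact_force: [0.6, -1.2, -0.3]
gripper_width: 0.001
grasp_force: 0.0
```

Emit:
servo_tool --deltas '[[[0,0,0,-0.004,0],[0,0,0,0,0],[0,0,0,-0.004,0],[0,0,0,0,0],[0,0,0,-0.004,0],[0,0,0,0,0],[0,0,0,0,0],[0,0,0,0,0]]]'

```text
time: 6.7
tool_pos: [0.5019, -0.1814, 0.001]
tool_rot: [0.0, 0.134, 0.991, -0.0]
contact_force: [0.4, 0.6, 0.2]
gripper_width: -0.002
grasp_force: 0.0
```

Run:
```python
from h import *
f=grab('wrist'); s=f['state']; print(s['tool_pos'],s['contact_force'])
T=f['T_tool_cam']; K=np.array([[f['fx'],0,f['cx']],[0,f['fy'],f['cy']],[0,0,1.]]);D=np.array(f['dist'],float)
Z=f['z_map']
for a in (248,258,268):
  for b in range(210,262,4):
    n=cv2.undistortPoints(np.array([[[a,b]]],float),K,D)[0,0]; d=Z[b,a]; t=T@np.array([n[0]*d,n[1]*d,d,1]); print((a,b),t[:3].round(4),end=' ')
  print()
```

```text
[ 0.50189247 -0.18138015  0.00104032] [0.44968685 0.57234147 0.21973924]
(248, 210) [ 0.0169 -0.0048  0.0006] (248, 214) [ 0.0144 -0.0049  0.0018] (248, 218) [ 0.0128 -0.0048  0.0002] (248, 222) [ 0.0106 -0.0049  0.0003] (248, 226) [ 0.0085 -0.0049  0.0001] (248, 230) [ 0.0127 -0.0044 -0.0144] (248, 234) [ 0.0134 -0.0043 -0.0202] (248, 238) [ 0.0127 -0.0042 -0.023 ] (248, 242) [ 0.0128 -0.0041 -0.027 ] (248, 246) [ 0.0127 -0.004  -0.0306] (248, 250) [ 0.0135 -0.0038 -0.0357] (248, 254) [ 0.0126 -0.0038 -0.0372] (248, 258) [ 0.0134 -0.0037 -0.0419] 
(258, 210) [0.0171 0.0002 0.0002] (258, 214) [0.0149 0.0002 0.0003] (258, 218) [0.0126 0.0002 0.0008] (258, 222) [0.0103 0.0002 0.0012] (258, 226) [0.0085 0.0002 0.0003] (258, 230) [ 0.0133  0.0002 -0.0157] (258, 234) [ 0.0133  0.0002 -0.02  ] (258, 238) [ 0.0126  0.0001 -0.0227] (258, 242) [ 0.0133  0.0001 -0.028 ] (258, 246) [ 0.0127  0.0001 -0.0305] (258, 250) [ 0.0138  0.0001 -0.0363] (258, 254) [ 0.0135  0.0001 -0.0389] (258, 258) [ 0.0129  0.0001 -0.041 ] 
(268, 210) [0.0165 0.0052 0.0019] (268, 214) [0.0148 0.0052 0.0007] (268, 218) [0.0128 0.0052 0.0003] (268, 222) [0.0104 0.0053 0.0009] (268, 226) [0.0083 0.0053 0.0005] (268, 230) [ 0.0131  0.0047 -0.0153] (268, 234) [ 0.013   0.0046 -0.0195] (268, 238) [ 0.0132  0.0044 -0.0239] (268, 242) [ 0.0125  0.0044 -0.0265] (268, 246) [ 0.0129  0.0042 -0.0309] (268, 250) [ 0.0133  0.0041 -0.0352] (268, 254) [ 0.0133  0.004  -0.0385] (268, 258) [ 0.0134  0.0039 -0.0419]
```

The table clearance confirms it: the tips sit 14 mm behind the TCP, so they are now at z≈0.015. I'll lower 5 mm and push.

Emit:
servo_tool --deltas '[[[0,0,0,-0.005,0],[0,0,0,0,0],[0,0.0021,0.0077,0,0],[0,0.0021,0.0077,0,0],[0,0.0016,0.0058,0,0],[0,0.0016,0.0058,0,0],[0,0.0016,0.0058,0,0],[0,0,0,0,0]]]'

```text
time: 7.55
tool_pos: [0.5111, -0.1476, -0.004]
tool_rot: [0.0, 0.134, 0.991, 0.0]
contact_force: [-0.5, 0.8, 0.6]
gripper_width: 0.002
grasp_force: 0.0
```

Emit:
servo_tool --deltas '[[[0,0.0008,0.0029,0,0],[0,0.0008,0.0029,0,0],[0,0.0008,0.0029,0,0],[0,0.0008,0.0029,0,0],[0,0,0,0,0],[0,0,0,0,0],[0,0,0,0,0],[0,0,0,0,0]]]'

```text
time: 8.35
tool_pos: [0.5139, -0.1378, -0.0039]
tool_rot: [-0.0, 0.134, 0.991, -0.001]
contact_force: [-1.1, -4.8, -0.8]
gripper_width: -0.0
grasp_force: 2.6
```

Run:
```python
from h import *
s=manip.state();print(s['tool_pos'],s['contact_force'])
f=grab('top'); cv2.imwrite('pics/t4.png',cv2.resize(f['pixels'][130:225,195:320,::-1],None,fx=6.3,fy=6.3,interpolation=cv2.INTER_CUBIC))
```

```text
[ 0.51388847 -0.13778966 -0.0039489 ] [-1.09050973 -4.79496319 -0.75386273]
```

View pics/t4.png

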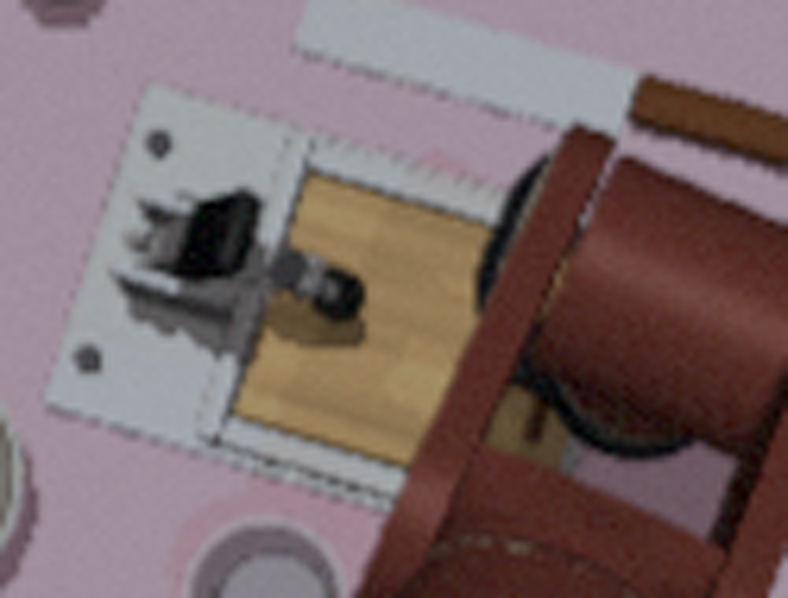

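The board's inner edge now lies along the stop face, (310,175) to (235,415), and the force is up to 5 N. I'll nudge it a little more to confirm.

Emit:
servo_tool --deltas '[[[0,0.0004,0.0014,0,0],[0,0.0004,0.0014,0,0],[0,0,0,0,0],[0,0,0,0,0],[0,0,0,0,0],[0,0,0,0,0],[0,0,0,0,0],[0,0,0,0,0]]]'

```text
time: 9.2
tool_pos: [0.5149, -0.1357, -0.0033]
tool_rot: [0.0, 0.134, 0.991, -0.001]
contact_force: [-3.9, -6.5, 2.7]
gripper_width: -0.001
grasp_force: 5.3
```

Emit:
servo_tool --deltas '[[[0,0.0005,0.0019,0,0],[0,0.0005,0.0019,0,0],[0,0,0,0,0],[0,0,0,0,0],[0,0,0,0,0],[0,0,0,0,0],[0,0,0,0,0],[0,0,0,0,0]]]'

```text
time: 10.0
tool_pos: [0.5143, -0.1351, -0.0032]
tool_rot: [-0.001, 0.133, 0.991, -0.005]
contact_force: [-9.6, -18.2, 5.4]
gripper_width: 0.002
grasp_force: 10.6
```

Run:
```python
from h import *
f0=load('top'); f=grab('top'); print(f['state']['tool_pos'],f['state']['contact_force'])
# board-inner-edge column profile before vs. now (native px), rows across the board
for v in (178,188,193):
    print(v,f0['pixels'][v,228:246].astype(int).sum(1),f['pixels'][v,228:246].astype(int).sum(1))
```

```text
[ 0.51434406 -0.1350712  -0.00324067] [ -9.64462724 -18.24961786   5.35775368]
178 [171 208 200 200 223 256 274 279 215 225 241 228 230 232 225 232 154  59] [178 213 197 198 225 243 273 294 216 216 215 223 226 223 216 234 135  67]
188 [494 490 495 497 401 247 298 370 385 386 388 391 390 392 377 370 377 370] [491 488 497 498 404 320 326 364 391 379 389 387 371 371 369 375 370 367]
193 [476 501 496 327 279 383 399 395 395 398 389 359 345 335 329 331 339 337] [480 500 500 329 371 402 397 397 397 393 367 354 339 324 326 329 333 333]
```

20 N with no further motion means the board is home. Next I'll retract, rise to tip z≈0.13 (TCP 0.116) and go to the clamp side.

Emit:
servo_tool --deltas '[[[0,-0.0016,-0.0058,0,0],[0,-0.0048,-0.0173,0,0],[0,-0.0054,-0.0193,0,0],[0,0,0,0.03,0],[0,0,0,0.045,0],[0,0,0,0.045,0],[0,0,0,0,0],[0,0,0,0,0]]]'

```text
time: 10.85
tool_pos: [0.5052, -0.1728, 0.1176]
tool_rot: [0.002, 0.134, 0.991, -0.0]
contact_force: [-0.1, 0.1, -0.9]
gripper_width: -0.003
grasp_force: 0.0
```

Emit:
servo_tool --deltas '[[[0,0.009,0.032,0,0],[0,0.009,0.032,0,0],[0,0.009,0.032,0,0],[0,0.008,0.029,0,0],[0,0.006,0.02,0,0],[0,0.004,0.014,0,0],[0,0,0,0,0],[0,0,0,0,0]]]'

```text
time: 11.65
tool_pos: [0.5484, -0.0139, 0.1149]
tool_rot: [-0.001, 0.134, 0.991, -0.0]
contact_force: [0.0, 0.3, 0.4]
gripper_width: -0.002
grasp_force: 0.0
```

Run:
```python
from h import *
s=manip.state();print(s['tool_pos'],s['contact_force'])
o=np.array([.5568,.0107]);X=np.array([.2675,.9636]);Y=np.array([-X[1],X[0]]);q=s['tool_pos'][:2]-o;print(q@X,q@Y)
f=grab('side'); cv2.imwrite('pics/s5.png',cv2.resize(f['pixels'][120:270,180:360,::-1],None,fx=4,fy=4,interpolation=cv2.INTER_CUBIC))
```

```text
[ 0.54839334 -0.01392498  0.11493381] [0.04122435 0.34669226 0.44466026]
-0.025977407192611473 0.0015134720382339118
```

View pics/s5.png

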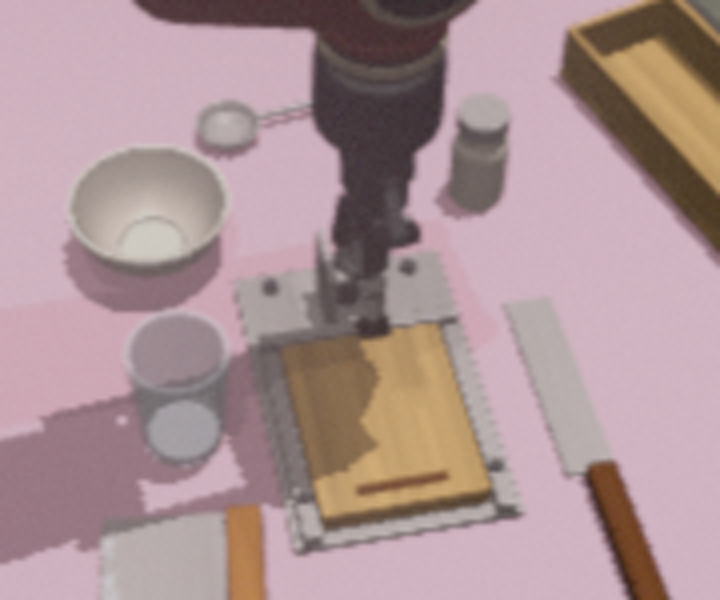

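The side view shows the board home inside the plate, with the fingers at (370,250) in front of the handle and the pad at (372,325). Now I'll push the handle along its arc.

Emit:
servo_tool --deltas '[[[0,0.0027,0.0096,0.002,0],[0,0.0027,0.0096,0.002,0],[0,0.0027,0.0096,0.002,0],[0,0.0027,0.0096,0.002,0],[0,0.0027,0.0096,0.001,0],[0,0,0,0,0],[0,0,0,0,0],[0,0,0,0,0]]]'

```text
time: 12.5
tool_pos: [0.5627, 0.0328, 0.1265]
tool_rot: [0.0, 0.134, 0.991, -0.002]
contact_force: [-4.3, -6.1, 5.2]
gripper_width: 0.004
grasp_force: 3.8
```

Emit:
servo_tool --deltas '[[[0,0.003,0.0109,-0.001,0],[0,0.003,0.0109,-0.002,0],[0,0.003,0.0109,-0.002,0],[0,0.0027,0.0097,-0.005,0],[0,0.0026,0.0093,-0.006,0],[0,0.0026,0.0093,-0.006,0],[0,0,0,0,0],[0,0,0,0,0]]]'

```text
time: 13.3
tool_pos: [0.5792, 0.0957, 0.1026]
tool_rot: [-0.0, 0.134, 0.991, 0.0]
contact_force: [0.4, -0.1, 0.2]
gripper_width: 0.004
grasp_force: 0.0
```

Run:
```python
from h import *
f=grab('side'); a=f['pixels'][110:240,190:320,::-1]
cv2.imwrite('pics/s6.png',cv2.resize(a,None,fx=4.5,fy=4.5,interpolation=cv2.INTER_CUBIC))
```

```text
(no output)
```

View pics/s6.png

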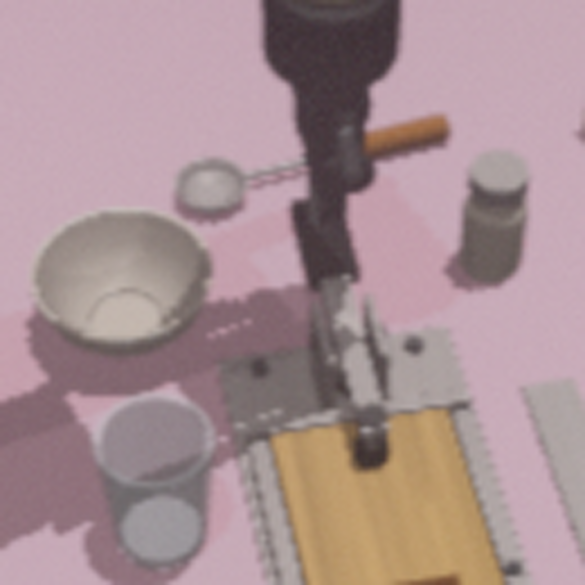

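The picture shows the handle lying down at (325,240) and the pad on the board at (370,450), so the clamp has snapped over. I'll lift the hand clear and check with depth numbers.

Emit:
servo_tool --deltas '[[[0,0,0,0.02,0],[0,0,0,0.045,0],[0,0,0,0.045,0],[0,0,0,0.04,0],[0,-0.01,-0.045,0,0],[0,-0.01,-0.045,0,0],[0,-0.01,-0.045,0,0],[0,-0.01,-0.045,0,0]]]'

```text
time: 14.15
tool_pos: [0.5388, -0.0863, 0.2533]
tool_rot: [0.0, 0.134, 0.991, 0.0]
contact_force: [1.2, -1.1, -0.3]
gripper_width: 0.004
grasp_force: 0.0
```

Emit:
servo_tool --deltas '[[[0,-0.01,-0.045,0,0],[0,-0.01,-0.045,0,0],[0,-0.01,-0.045,0,0],[0,-0.01,-0.045,0,0],[0,-0.01,-0.045,0,0],[0,0,0,0,0],[0,0,0,0,0],[0,0,0,0,0]]]'

```text
time: 14.95
tool_pos: [0.4896, -0.309, 0.253]
tool_rot: [0.0, 0.134, 0.991, 0.0]
contact_force: [-0.0, 0.2, 0.7]
gripper_width: 0.004
grasp_force: 0.0
```

Run:
```python
from h import *
f=grab('top'); s=f['state']; print(s['tool_pos'],s['contact_force'],s['time'])
K=np.array([[f['fx'],0,f['cx']],[0,f['fy'],f['cy']],[0,0,1.]])
o=np.array([.5568,.0107]);X=np.array([.2675,.9636])
def z(hx,h):
    p=np.array([[*(o+hx*X),h]]); u,v=cv2.projectPoints(p,np.array(f['rvec'],float),np.array(f['tvec'],float),K,np.array(f['dist'],float))[0].ravel()
    w=world(f,u,v); return w[2].round(4),((w[:2]-o)@X).round(3)
for r in(.06,.08,.095): print('handle',r,'exp',.055+r*np.cos(1.4)+.007,z(.04+r*np.sin(1.4),.055+r*np.cos(1.4)+.007))
for hx,h in[(-.028,.055),(-.01,.06),(-.138,.024),(-.134,.024),(-.144,.006)]: print(hx,z(hx,h))
g=load('top')
```

```text
[ 0.48957471 -0.30895928  0.25297363] [-0.00388382  0.15262201  0.69568237] 14.95
handle 0.06 exp 0.07219802857401447 (np.float64(0.0716), np.float64(0.099))
handle 0.08 exp 0.07559737143201929 (np.float64(0.0742), np.float64(0.119))
handle 0.095 exp 0.07814687857552291 (np.float64(0.0758), np.float64(0.134))
-0.028 (np.float64(0.0635), np.float64(-0.029))
-0.01 (np.float64(0.0618), np.float64(-0.01))
-0.138 (np.float64(0.02), np.float64(-0.138))
-0.134 (np.float64(0.0278), np.float64(-0.134))
-0.144 (np.float64(0.0035), np.float64(-0.144))
```

The handle is at its lock height, the arm is level, and the board's front edge is at about −0.14, which is home. The hand is clear.

```bash
python3 -c "
from plant import manip
print(manip.job_done())"
```

```text
the job is handed in; nothing more can be done
None
```

The board is fully home against the stop, the clamp has snapped into lock with its pad on the board, the hand is clear, and the job was handed in at about 15 s.

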